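# Park the cylinder of the proof press

### The arm

A 6-joint arm with a two-finger parallel gripper is mounted at the origin on the work surface. World frame = base frame: x ahead of the robot, y to its left, z up, the work surface at z = 0. Lengths are in m, angles in rad, forces in N, time in s.
With the tool pointing down it reaches from about 0.3 to 0.775 m from the base axis. Payload 14.6 kg.
Tool frame: the origin (TCP) lies on the centre line of the jaws, within the pads' length; the fingertips stand 19 mm ahead of it and the grasp point (between the pads) is the TCP; z points along the fingers, y is the direction in which the jaws open and shut (so a half turn about z gives the same grasp; the last joint's range is limited). The gripper opens to 94 mm and grips with 3 to 60 N. Pads are 16 mm wide; open, the fingers measure 119 mm over their backs; the gripper's body (75 mm by 177 mm) begins 78 mm behind the grasp point.
Start: joints at [1.24, 0.3, 1.521, -0, 1.321, -0.067], TCP at [0.143, 0.531, 0.224] pointing down, gripper open.
Joint ranges: [-3.03, 3.03], [-0.79, 2.21], [0.23, 2.52], [-1.04, 4.18], [0, 3.07], [-2.55, 2.55]. Speed limits (rad/s): [2.22, 2.22, 2.57, 3.14, 3.14, 3.14].

### API

Orientations are given as [roll, pitch, yaw] about the fixed x, y, z axes, in that order (R = Rz(yaw) Ry(pitch) Rx(roll)).
In Python, from station import ctrl gives the robot as it stands. The module is installed in compiled form; this text tells all that it offers.
- The arm moves only by the shell command python3 -m creep 'ROWS' [FORCE]. ROWS is a JSON object of lists of equal length, an entry for each row: "translation": the shift along the world's x, y, z in mm, a list of three; "yaw": the turn about the world's z in rad; "gripper": the closure in counts, from 0 (fully open) to 255 (shut). A call has 1 to 5 rows; each row is the pose to reach, as a shift and turn from the pose measured when the call began; what a row does not reach only later rows make up. A row lasts 1/12 s, in which the tool goes at most 41.7 mm and 7.16 degrees, less where a joint would pass 70% of its speed; a pose out of reach is approached as far as the arm can. A call with a gripper value outside its range is refused whole. The fingers move at their own pace and stop on an object; FORCE is the grip in N (left out, the last holds). Time passes only in rows, so rows that repeat a pose let the fingers close. It gives the time, the measured TCP pose, the force and the opening at its end, in the units of the state.
- ctrl.get_obs(): the state, without advancing time (a new reading comes with each control period).
- ctrl.camera(name): name is "side" or "top"; returns a dict with "pixels" (384x512x3 uint8, red, green, blue), "depth" (384x512 float32, m along the optical axis (not along the pixel's ray), 0 where there is no reading), "fx", "fy", "cx", "cy" (pixels), "dist" ([k1, k2, p1, p2, k3] as OpenCV has them; the pictures are not rectified), "R" (3x3) and "t" (3): a world point X has camera coordinates R X + t. Camera axes: x right, y down, z forward; pixel columns grow to the right and rows downward; lengths in m; the calibration is good to about 2 mm. A picture is of the moment at which its call begins.
- ctrl.hand_in(): hands the job in, once; it reports no verdict.
The state is a dict: "time_s": time; "qpos": joint angles; "joint_vel": joint speeds; "tau": joint torques, N m; "ee_pos": TCP position; "eef_rot": TCP orientation; "force": force on the tool from outside, world axes, zero at the start; "moment": the same for the moment, N m; "grip_width": finger opening in m.
Only numpy, scipy, OpenCV 4.12 (cv2) and the standard library are available. Lean on these libraries where they do the work, as an engineer would, in place of code of your own. Each camera call takes 0.05 s, during which the arm holds its last target. There are 200 camera calls.

### The job

The print on this little proof press is pulled: park the steel cylinder so that the card can be lifted off the bed. With the fingertips behind it, push it slowly along its rails, up the short ramp and over the crest until it settles against the two end stops, keeping your fingers on it all the way up the ramp so that it never rolls free or rolls back. Do not lift or carry it, do not touch the wet card and block on the bed, leave the other things on the table where they are, and finish with the hand clear.

Things in the scene. Friction and masses are not known exactly. Their poses are not given: they have to be found in the camera images.
- press: Tabletop proof press, fixed: aluminium base 360 x 226 mm, blue side plates (5 mm thick, inner faces at y = +96.5 and -96.5 mm) that guide the cylinder. Origin: on the table, under the middle of the ramp's foot. x: along the rails to the parking rest; y: across; z: up. Two steel rails 14 mm wide at y = +88 and -88 mm; level rail tops at z = 46 mm, x = -182 to 0.
- level_end (a point): Low end of the press's level rails (x = -182, y = 0, z = 46 mm of the press), closed by a blue cross bar 10 mm thick whose top is at z = 61 mm. The side plates' tops are also at z = 61 mm along the level part; beside the ramp they rise to z = 82 mm.
- ramp: The two ramp rails of the press, rising at 11 degrees. Origin: foot of the ramp (x = 0, y = 0, z = 46 mm of the press). x axis: up the slope, 86.6 mm long to the crest; y: across, as the press; z: square to the slope.
- crest (a point): Crest at the top of the ramp, midway between the rails: x = 85, y = 0, z = 62.5 mm of the press. Behind it the rails fall again at 12 degrees to the end stops. The cylinder's axis passes over the crest at z = 92.5 mm.
- park (a point): Where the cylinder's centre lies when parked: x = 106, y = 0, z = 88.6 mm of the press. There it rests by its own weight in the dip behind the crest, against two upright end stops with black rubber faces (faces at x = 136 mm, tops at z = 104 mm, on the rails at y = +88 and -88 mm).
- block: Printing block with the wet card (green, red and yellow dots) on it, locked on the press bed between the rails; 116 x 152 mm, 24 mm high, fixed. Origin: centre of its underside, at x = -90, y = 0, z = 20 mm of the press; its top is at z = 44 mm, 2 mm under the cylinder.
- roller: Press cylinder, loose: steel, 60 mm diameter, 190 mm long, 0.85 kg, red bands. Origin: its centre; its y axis is the cylinder's axis, along the press's y. It starts on the level rails (axis at z = 76 mm), x = -85 to -35 mm of the press. Let go on the ramp it rolls down; on the level it stays. Pushed from behind it may slide instead of turning (3 to 10 N); pushed off its middle it skews.
- ink_tin: Ink jar, 72 mm diameter, 52 mm high, black lid, blue label. Bystander on the table beside the press. Origin: centre of its underside.
- brayer: Small hand roller lying on the table: black rubber roll 36 mm diameter and 90 mm wide, wooden handle, about 180 mm long. Bystander. Origin: on the table, under the middle of its length.
- pencil_pot: Aluminium pot with pencils, 72 mm diameter, 85 mm high, about 150 mm with the pencils. Bystander. Origin: centre of its underside.
There are look-alikes about, which are no part of the job. Leave any turquoise or yellow look-alike of the roller alone.

How it is judged:
By the outcome, as a careful person would: the job done as asked, in the order asked, and still so for the second after the job is handed in, with the robot touching nothing.
It also fails if it takes over 40 s, if anything falls off the work surface, if the arm or the gripper's body presses on something with over 40 N, if the wrist force passes 120 N, or if a joint passes its speed limit or range.

## Working session

There is one attempt and no reset: what is moved stays moved. The work goes in short steps, Python scripts to look and compute and a shell command to move; the robot and the scene stay as the last step left them, time stands still between calls to the robot, and variables do not carry over. Pictures are saved under pics/ and viewed, about 8 in all and at most 12, crops included, and the job is handed in when it is done.

```bash
mkdir -p pics; python3 - <<'E'
from station import ctrl
import cv2,numpy as np,pickle
for n in("top","side"):
    c=ctrl.camera(n);pickle.dump(c,open(n+"0.pkl","wb"));cv2.imwrite(f"pics/{n}0.png",c["pixels"][...,::-1])
    print(n,c["fx"],c["dist"],-c["R"].T@c["t"],c["R"][2])
o=ctrl.get_obs();print(o)
E
```

```text
top 434.880915726098 [0.001039 0.       0.       0.       0.      ] [ 0.31920628 -0.05273365  1.38588523] [ 0.17199116  0.00461422 -0.98508769]
side 464.70741810594876 [-0.19497236  0.          0.          0.          0.        ] [ 0.10855874 -1.24669258  0.80645225] [ 0.29535804  0.81642498 -0.49619944]
{'time_s': 0.1, 'qpos': array([ 1.24043637e+00,  3.00365738e-01,  1.52150189e+00, -6.51697814e-06,
        1.32071789e+00, -6.66297332e-02]), 'joint_vel': array([-0.00037769, -0.00075092, -0.00263864,  0.00027264, -0.00120848,
        0.00124248]), 'tau': array([ 8.53173078e-04, -5.32644475e+01, -3.53285444e+01,  7.09688198e-02,
        2.32526445e-02, -5.02803039e-05]), 'ee_pos': array([0.14332648, 0.53077478, 0.22397762]), 'eef_rot': array([-3.14060157e+00, -5.98071017e-05,  2.87786401e+00]), 'force': array([-0.13580773,  0.38453201, -0.13781621]), 'moment': array([ 0.01529619, -0.04637411, -0.00909861]), 'grip_width': 0.0937893961973262}
```

View pics/top0.png

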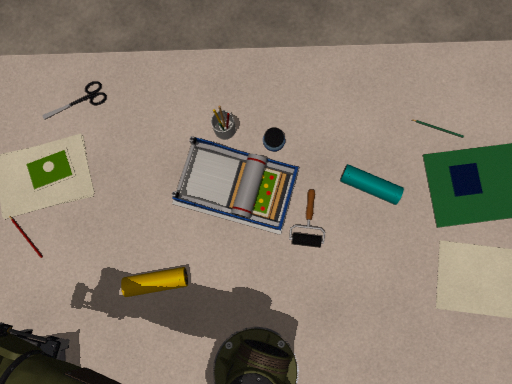

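View pics/side0.png

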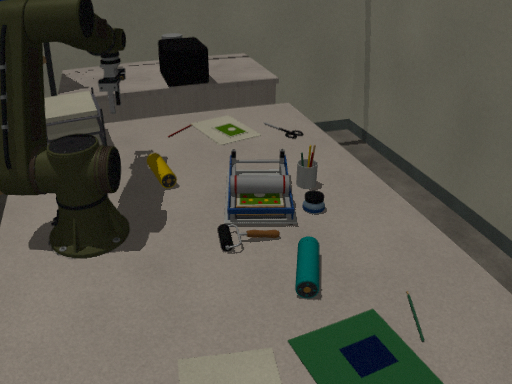

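The top view shows the press at about (237,185). Its end stops are on the left at (193,140) and (178,193), and the low end is on the right at (290,197). The steel cylinder is at (249,185). The jar is at (274,138), the pot at (224,125) and the brayer at (308,220). I'll zoom in and compute 3D points.

```bash
cat > h.py <<'E'
import numpy as np,cv2,pickle
def ray(c,uv):
    K=np.array([[c["fx"],0,c["cx"]],[0,c["fy"],c["cy"]],[0,0,1]])
    p=cv2.undistortPoints(np.float64(uv).reshape(-1,1,2),K,np.float64(c["dist"]))[:,0]
    d=np.c_[p,np.ones(len(p))]@c["R"]; return -c["R"].T@c["t"],d
def onz(c,uv,z):
    o,d=ray(c,uv); return o+d*((z-o[2])/d[:,2])[:,None]
def cloud(c):
    v,u=np.mgrid[:384,:512]; o,d=ray(c,np.c_[u.ravel(),v.ravel()])
    return (o+d*c["depth"].reshape(-1,1)).reshape(384,512,3)
def proj(c,X):
    K=np.array([[c["fx"],0,c["cx"]],[0,c["fy"],c["cy"]],[0,0,1]])
    return cv2.projectPoints(np.float64(X),cv2.Rodrigues(np.float64(c["R"]))[0],np.float64(c["t"]),K,np.float64(c["dist"]))[0][:,0]
E
python3 - <<'E'
from h import *
c=pickle.load(open("top0.pkl","rb"))
P=cloud(c);px=c["pixels"]
im=cv2.resize(px[100:260,160:335],None,fx=4.5,fy=3.75*1.2,interpolation=cv2.INTER_CUBIC)[:600]
cv2.imwrite("pics/crop.png",cv2.resize(px[120:250,165:330],None,fx=4.5,fy=4.5,interpolation=cv2.INTER_CUBIC)[...,::-1])
hsv=cv2.cvtColor(px,cv2.COLOR_RGB2HSV)
roi=np.zeros((384,512),bool);roi[125:245,165:305]=1
H=P[...,2]
# roller: points with z 0.09-0.115
m=roi&(H>.088)&(H<.12)
n,l,s,ce=cv2.connectedComponentsWithStats(m.astype('uint8'))
for i in range(1,n):
    if s[i,4]>20: print("high",s[i],ce[i],P[l==i].mean(0),np.percentile(P[l==i][:,2],[5,50,98]))
red=roi&((hsv[...,0]<8)|(hsv[...,0]>172))&(hsv[...,1]>110)&(H>.07)
n,l,s,ce=cv2.connectedComponentsWithStats(red.astype('uint8'),connectivity=8)
for i in range(1,n): print("red",s[i],ce[i],P[l==i].mean(0))
blue=roi&(hsv[...,0]>100)&(hsv[...,0]<130)&(hsv[...,1]>110)&(px[...,2]>60)
n,l,s,ce=cv2.connectedComponentsWithStats(blue.astype('uint8'),connectivity=8)
for i in range(1,n):
    if s[i,4]>15:
        print("blue",s[i],ce[i],np.percentile(P[l==i][:,2],[5,50,95]))
        r=cv2.minAreaRect(np.argwhere(l==i)[:,::-1].astype('float32'));print(r,cv2.boxPoints(r).tolist())
E
```

```text
high [189 136   7   8  38] [191.89473684 139.39473684] [0.69633175 0.17532596 0.1003419 ] [0.09034281 0.1012036  0.10889643]
high [ 232  154   34   64 1094] [248.19926874 185.00091408] [0.54975424 0.00563279 0.10061682] [0.09036868 0.10167233 0.10907397]
high [171 191   7   7  34] [174.32352941 193.79411765] [0.52901561 0.22762335 0.10096745] [0.09180854 0.10190717 0.10765032]
red [194 141   1   1   1] [194. 141.] [0.69324776 0.1701756  0.09277956]
red [248 158  18   7  37] [256.56756757 160.16216216] [ 0.62509328 -0.02123418  0.10083976]
red [233 206  18   8  39] [241.41025641 209.17948718] [0.47291317 0.0251584  0.13269868]
blue [197 138  16   6  26] [204.38461538 140.34615385] [0.07785486 0.08216284 0.08419645]
((204.5294189453125, 140.38235473632812), (15.764815330505371, 1.4552137851715088), 14.03624439239502) [[196.7058868408203, 139.17648315429688], [197.05882263183594, 137.76470947265625], [212.3529510498047, 141.58822631835938], [212.00001525878906, 143.0]]
blue [214 143  34  12  60] [230.18333333 148.68333333] [0.05783302 0.0642545  0.07337549]
((230.30967712402344, 149.113
[... 225 characters left out ...]
09765625]]
blue [195 159 103  71 379] [266.1530343  201.27440633] [0.05563425 0.06053012 0.0692948 ]
((246.1375274658203, 186.20486450195312), (89.01834869384766, 65.09098815917969), 15.52410888671875) [[194.54153442382812, 205.65042114257812], [211.96273803710938, 142.93408203125], [297.7335205078125, 166.75930786132812], [280.31231689453125, 229.47564697265625]]
blue [173 197  21   8  35] [182.6        200.31428571] [0.07681599 0.08171333 0.08472256]
((183.0, 200.5), (21.162473678588867, 1.6365647315979004), 16.389541625976562) [[172.61782836914062, 198.2993621826172], [173.07962036132812, 196.7292938232422], [193.38217163085938, 202.7006378173828], [192.92037963867188, 204.2707061767578]]
```

View pics/crop.png

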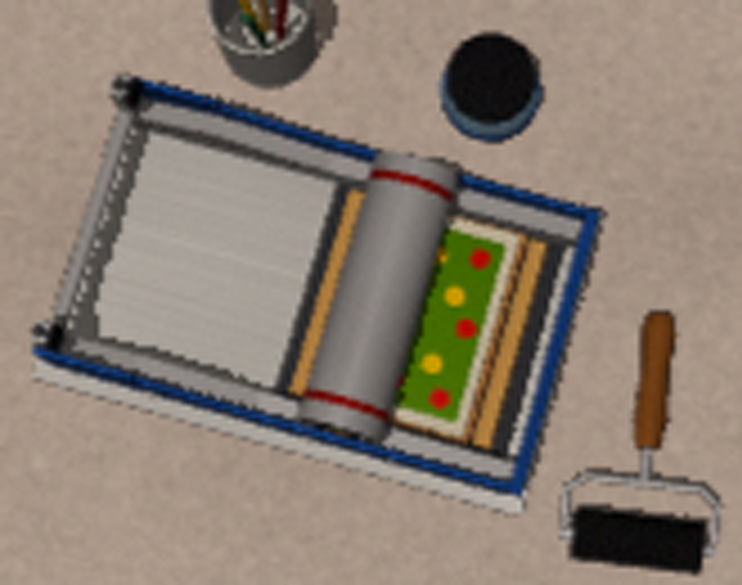

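```bash
cat >> h.py <<'E'
from scipy.optimize import least_squares
def lsq_line(q):  # total least squares: centre, direction
    vx,vy,x,y=cv2.fitLine(np.float32(q),cv2.DIST_HUBER,0,1e-4,1e-4).ravel(); return np.array([x,y]),np.array([vx,vy])
def roller(c,xd,box):
    """cylinder (r=30, axis along press y) fitted to depth points: returns world xy of axis mid plane, z, skew"""
    P=cloud(c);v0,v1,u0,u1=box
    Q=P[v0:v1,u0:u1].reshape(-1,3);return Q
E
python3 - <<'E'
from h import *
c=pickle.load(open("top0.pkl","rb"));px=c["pixels"]
hsv=cv2.cvtColor(px,cv2.COLOR_RGB2HSV)
blue=(hsv[...,0]>100)&(hsv[...,0]<130)&(hsv[...,1]>110)&(px[...,2]>60)
uv=np.argwhere(blue)[:,::-1]; uv=uv[(uv[:,0]>165)&(uv[:,0]<305)&(uv[:,1]>125)&(uv[:,1]<245)&~((uv[:,1]<152)&(uv[:,0]>258))]
W=onz(c,uv,.061)[:,:2]
th=np.radians(72.7);x=np.array([np.cos(th),np.sin(th)]);o=np.array([.572,.073])
for it in range(6):
    y=np.array([-x[1],x[0]]);a=(W-o)@x;b=(W-o)@y
    L=(a>-.17)&(a<-.005)
    c1,d1=lsq_line(W[L&(abs(b-.099)<.012)]);c2,d2=lsq_line(W[L&(abs(b+.099)<.012)])
    c3,d3=lsq_line(W[(abs(a+.187)<.012)&(abs(b)<.09)])
    s=lambda d,r:d*np.sign(d@r)
    d1,d2,d3=s(d1,x),s(d2,x),s(d3,y)
    A=[np.degrees(np.arctan2(*d[::-1])) for d in(d1,d2)]+[np.degrees(np.arctan2(*d3[::-1]))-90]
    th=np.radians(A[0]*.35+A[1]*.35+A[2]*.3);x=np.array([np.cos(th),np.sin(th)]);y=np.array([-x[1],x[0]])
    yo=((c1@y)+(c2@y))/2; xo=c3@x+.187; o=x*xo+y*yo
print("angles",A,np.degrees(th),"plate spacing",(c1-c2)@y,"origin",o)
# checks: stops & ramp plates & card & roller
P=cloud(c)
def pf(X): X=np.atleast_2d(X);return np.c_[(X[:,:2]-o)@x*1e3,(X[:,:2]-o)@y*1e3,X[:,2]*1e3]
print("stops",pf([[.69633,.17533,.1003],[.52902,.22762,.101]]))
grn=(hsv[...,0]>35)&(hsv[...,0]<70)&(hsv[...,1]>150);g=np.argwhere(grn)[:,::-1];g=g[(g[:,0]>240)&(g[:,0]<300)&(g[:,1]>150)&(g[:,1]<240)]
G=pf(onz(c,g,.044));print("green",G.min(0),G.max(0))
print("red bands",pf(onz(c,[[256.57,160.16],[241.41,209.18]],.104)))
Q=pf(P.reshape(-1,3));m=(Q[:,2]>84)&(Q[:,2]<125)&(abs(Q[:,1])<92)&(Q[:,0]<40)&(Q[:,0]>-150);Q=Q[m]
f=lambda p:np.hypot(Q[:,0]-p[0]-p[1]*Q[:,1],Q[:,2]-p[2])-30
r=least_squares(f,[-60,0,76],loss="soft_l1");print("roller x,skew,z",r.x,len(Q),np.abs(r.fun).mean(), "y ext",Q[:,1].min(),Q[:,1].max())
# silhouette extents
np.savez("press.npz",o=o,x=x,y=y)
for X in(-182+60-0,r.x[0]-38,106-38):print(X,o+x*X/1e3)
s=pickle.load(open("side0.pkl","rb"));im=s["pixels"][...,::-1].copy()
for cc,nm in((s,"side"),(c,"top")):
    X=lambda a,b,z:[*(o+x*a/1e3+y*b/1e3),z/1e3]
    pts=[X(-192,101.5,61),X(-192,-101.5,61),X(0,101.5,61),X(0,-101.5,61),X(136,88,104),X(136,-88,104),X(r.x[0],95,76),X(r.x[0],-95,76)]
    im=cc["pixels"][...,::-1].copy();q=proj(cc,pts);sc=5;u0,v0=q.min(0).astype(int)-12;u1,v1=q.max(0).astype(int)+12
    k=cv2.resize(im[v0:v1,u0:u1],None,fx=sc,fy=sc,interpolation=cv2.INTER_CUBIC)
    for t in q:cv2.circle(k,tuple(int(w) for w in (t-[u0,v0]+.5)*sc),4,(255,0,255),1)
    cv2.imwrite(f"pics/chk_{nm}.png",k);print(k.shape)
a=cv2.imread("pics/chk_side.png");b=cv2.imread("pics/chk_top.png");h=580
a,b=[cv2.resize(t,None,fx=.57,fy=.57) for t in(a,b)]
k=np.zeros((max(len(a),len(b)),a.shape[1]+b.shape[1],3),'uint8');k[:len(a),:a.shape[1]]=a;k[:len(b),a.shape[1]:]=b;cv2.imwrite("pics/chk.png",k);print(k.shape)
E
```

```text
angles [np.float64(72.61885821955615), np.float64(72.65062503557154), np.float64(72.57013555318807)] 72.6153598052511 plate spacing 0.19776914743141139 origin [0.57035823 0.06479283]
stops [[143.12635642 -87.1905898  100.3       ]
 [143.03806006  88.10023256 101.        ]]
green [-134.15675067  -64.7979628    44.        ] [-90.31041142  63.49897442  44.        ]
red bands [[-66.02120881 -77.2573211  104.        ]
 [-63.8909841   78.30872632 104.        ]]
roller x,skew,z [-6.15062798e+01 -1.32793174e-03  7.52661264e+01] 1123 1.6676861064222332 y ext -91.85768737006549 91.97760631980991
-122 [ 0.53390647 -0.05163427]
-99.50627980030964 [ 0.54062725 -0.03016805]
68 [0.59067561 0.12968662]
(415, 455, 3)
(570, 725, 3)
(325, 672, 3)
```

View pics/chk.png

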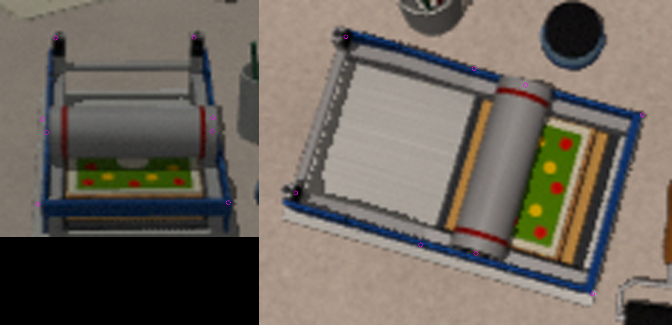

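The fit agrees with the known geometry: the overlay points sit on the bar corners, stops and cylinder ends, and the plate spacing comes out at 198 mm. The cylinder is at press x ≈ -62, with its axis at z ≈ 75 and no skew. Next I move above a point behind it, with the jaws along its axis.

```bash
python3 -m creep '{"translation":[[22,-33,0],[44,-67,0],[66,-100,0],[88,-134,0],[110,-167,0]],"yaw":[-0.12,-0.24,-0.36,-0.48,-0.60],"gripper":[0,0,0,0,0]}'
python3 -m creep '{"translation":[[22,-33,0],[44,-67,0],[66,-100,0],[88,-134,0],[110,-167,0]],"yaw":[-0.12,-0.24,-0.36,-0.48,-0.60],"gripper":[0,0,0,0,0]}'
cat > w.py <<'E'
from station import ctrl
from h import *
d=np.load("press.npz");s=ctrl.get_obs();p=s["ee_pos"];q=p[:2]-d["o"]
print("t %.2f"%s["time_s"],"press xyz",np.round([q@d["x"]*1e3,q@d["y"]*1e3,p[2]*1e3],1),"yaw",s["eef_rot"].round(3),"F",s["force"].round(1),"Fpress",np.round([s["force"][:2]@d["x"],s["force"][:2]@d["y"]],1),"M",s["moment"].round(2))
g=d["o"]+d["x"]*-.130;print("to start",np.round((g-p[:2])*1e3,1),"dyaw",1.2674-s["eef_rot"][2])
E
python3 w.py
```

```text
time_s: 0.52
ee_pos: [0.2537, 0.3619, 0.2237]
eef_rot: [-3.14, 0.0, 2.272]
force: [1.1, 0.9, 0.8]
grip_width: 0.0938
time_s: 0.93
ee_pos: [0.3642, 0.193, 0.2237]
eef_rot: [-3.14, -0.0, 1.667]
force: [0.6, 1.0, -0.5]
grip_width: 0.0941
t 0.93 press xyz [ 60.8 235.  223.7] yaw [-3.14  -0.     1.667] F [ 0.6  1.  -0.5] Fpress [ 1.1 -0.3] M [-0.07  0.08  0.01]
to start [ 167.3 -252.3] dyaw -0.39915415703372714
```

```bash
python3 -m creep '{"translation":[[23,-35,0],[46,-70,0],[69,-105,0],[92,-140,0],[115,-175,0]],"yaw":[-0.10,-0.20,-0.30,-0.37,-0.40],"gripper":[0,0,0,0,0]}'
python3 -m creep '{"translation":[[20,-30,0],[40,-60,0],[52,-77,0],[52,-77,0],[52,-77,0]],"yaw":[0,0,0,0,0],"gripper":[0,0,0,0,0]}'
python3 w.py
```

```text
time_s: 1.35
ee_pos: [0.4782, 0.0184, 0.2236]
eef_rot: [-3.14, 0.0, 1.262]
force: [0.5, 0.9, -0.3]
grip_width: 0.0941
time_s: 1.77
ee_pos: [0.5301, -0.0592, 0.2229]
eef_rot: [-3.139, 0.0, 1.26]
force: [-0.1, 0.2, -0.6]
grip_width: 0.0938
t 1.77 press xyz [-130.4    1.3  222.9] yaw [-3.139  0.     1.26 ] F [-0.1  0.2 -0.6] Fpress [0.2 0.1] M [0.02 0.1  0.01]
to start [ 1.4 -0. ] dyaw 0.0070290628744238415
```

```bash
python3 -m creep '{"translation":[[1,0,-25],[1,0,-50],[1,0,-75],[1,0,-95],[1,0,-110]],"yaw":[0.007,0.007,0.007,0.007,0.007],"gripper":[0,0,0,0,0]}'
python3 -m creep '{"translation":[[0,0,-12],[0,0,-20],[0,0,-24],[0,0,-25],[0,0,-25]],"yaw":[0,0,0,0,0],"gripper":[0,0,0,0,0]}'
python3 w.py; python3 - <<'E'
from station import ctrl
import cv2
c=ctrl.camera("side");k=c["pixels"][120:240,190:340,::-1];cv2.imwrite("pics/s1.png",cv2.resize(k,None,fx=4,fy=4,interpolation=cv2.INTER_CUBIC))
E
```

```text
time_s: 2.18
ee_pos: [0.5299, -0.0579, 0.1112]
eef_rot: [-3.137, 0.0, 1.269]
force: [-0.3, -1.0, 0.5]
grip_width: 0.0941
time_s: 2.6
ee_pos: [0.5301, -0.0576, 0.0867]
eef_rot: [-3.138, 0.0, 1.269]
force: [0.8, 0.1, 0.1]
grip_width: 0.0942
t 2.60 press xyz [-128.9    1.9   86.7] yaw [-3.138  0.     1.269] F [0.8 0.1 0.1] Fpress [ 0.3 -0.8] M [-0.12  0.06  0.03]
to start [ 1.4 -1.6] dyaw -0.001613607061697886
```

View pics/s1.png

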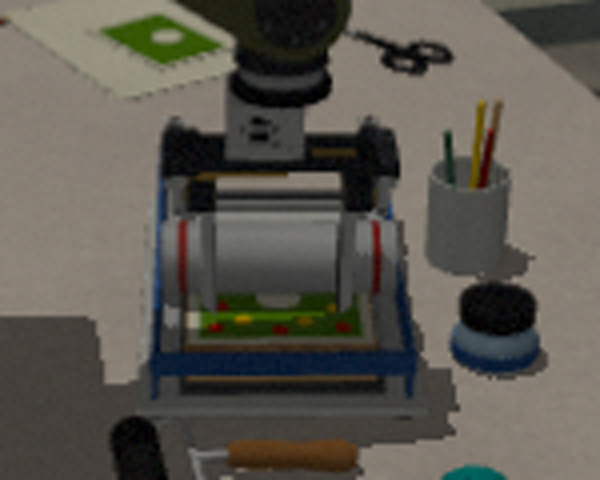

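The side view shows both fingers, at crop (208,265) and (343,270), centred behind the cylinder and clear above the card. Next is a slow approach to contact.

```bash
python3 -m creep '{"translation":[[3,4,0],[4.5,8,0],[6,13,0],[7.2,17,0],[8.1,20,0]],"yaw":[0,0,0,0,0],"gripper":[0,0,0,0,0]}'
python3 w.py
python3 -m creep '{"translation":[[0.9,2.9,0],[1.8,5.7,0],[2.7,8.6,0],[3.6,11.5,0],[4.5,14.3,0]],"yaw":[0,0,0,0,0],"gripper":[0,0,0,0,0]}'
python3 w.py
```

```text
time_s: 3.07
ee_pos: [0.5385, -0.0371, 0.087]
eef_rot: [-3.138, 0.0, 1.269]
force: [0.6, -0.2, 0.8]
grip_width: 0.0942
t 3.07 press xyz [-106.7   -0.    87. ] yaw [-3.138  0.     1.269] F [ 0.6 -0.2  0.8] Fpress [-0.  -0.7] M [-0.05  0.11  0.05]
to start [ -7.  -22.2] dyaw -0.0019208211672143705
time_s: 3.48
ee_pos: [0.5431, -0.0225, 0.087]
eef_rot: [-3.138, 0.0, 1.269]
force: [-0.2, -0.6, 0.4]
grip_width: 0.0939
t 3.48 press xyz [-91.5  -0.1  87. ] yaw [-3.138  0.     1.269] F [-0.2 -0.6  0.4] Fpress [-0.6 -0. ] M [-0.12  0.14  0.01]
to start [-11.6 -36.7] dyaw -0.0018283268012631027
```

```bash
cat > r.py <<'E'
from station import ctrl
from h import *
import sys
d=np.load("press.npz");o,x,y=d["o"],d["x"],d["y"]
def meas(n):
    c=ctrl.camera(n);P=cloud(c).reshape(-1,3);Q=np.c_[(P[:,:2]-o)@x*1e3,(P[:,:2]-o)@y*1e3,P[:,2]*1e3]
    hsv=cv2.cvtColor(c["pixels"],cv2.COLOR_RGB2HSV);red=((hsv[...,0]<8)|(hsv[...,0]>172))&(hsv[...,1]>100)
    R=Q[red.ravel()];R=R[(R[:,2]>72)&(R[:,2]<135)&(abs(abs(R[:,1])-78)<9)&(abs(R[:,0]+10)<150)]
    for s in(1,-1):
        k=R[R[:,1]*s>0]
        if len(k):print(n,"band",s,len(k),"x range",k[:,0].min().round(1),k[:,0].max().round(1),"mean",k.mean(0).round(1))
    return c
c=meas("top");meas("side")
if len(sys.argv)>1:
    cv2.imwrite(sys.argv[1],cv2.resize(c["pixels"][120:250,165:330,::-1],None,fx=4,fy=4,interpolation=cv2.INTER_CUBIC))
E
python3 r.py pics/t1.png
```

```text
side band 1 27 x range -85.3 -46.3 mean [-70.3  72.9  94.3]
side band -1 27 x range -85.0 -41.1 mean [-71.  -82.1  94.1]
```

View pics/t1.png

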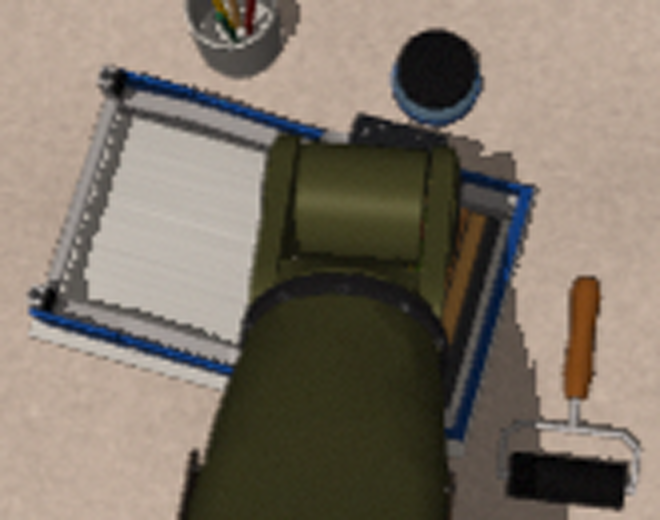

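The arm hides the cylinder in the top view, so I'll track it in the side view and compare with the starting picture. From here I keep advancing in small steps.

```bash
cat > r.py <<'E'
from h import *
import sys
d=np.load("press.npz");o,x,y=d["o"],d["x"],d["y"]
def meas(c):
    P=cloud(c).reshape(-1,3);Q=np.c_[(P[:,:2]-o)@x*1e3,(P[:,:2]-o)@y*1e3,P[:,2]*1e3]
    hsv=cv2.cvtColor(c["pixels"],cv2.COLOR_RGB2HSV);red=((hsv[...,0]<8)|(hsv[...,0]>172))&(hsv[...,1]>100)
    U=np.argwhere(red.reshape(384,512))[:,::-1];R=Q[red.ravel()]
    k=(R[:,2]>70)&(R[:,2]<135)&(abs(abs(R[:,1])-78)<16)&(R[:,0]>-130)&(R[:,0]<130);U=U[k];R=R[k]
    for s in(1,-1):
        j=R[:,1]*s>0;K=R[j]
        if j.sum()<5:continue
        # axis from depth: circle r=30
        f=lambda p:np.hypot(K[:,0]-p[0],K[:,2]-p[1])-30
        g=least_squares(f,[K[:,0].mean()+15,K[:,2].mean()-25],loss="soft_l1").x
        print("band",s,j.sum(),"pix",U[j].mean(0).round(1),"rows",U[j][:,1].min(),U[j][:,1].max(),"axis x,z",g.round(1))
if __name__=="__main__":
    if sys.argv[1]=="0": meas(pickle.load(open("side0.pkl","rb")))
    else:
        from station import ctrl
        c=ctrl.camera("side");meas(c)
        if sys.argv[1]!="-":cv2.imwrite(sys.argv[1],cv2.resize(c["pixels"][120:240,190:340,::-1],None,fx=4,fy=4,interpolation=cv2.INTER_CUBIC))
E
python3 r.py 0; python3 r.py -
python3 -m creep '{"translation":[[0.6,1.9,0],[1.2,3.8,0],[1.8,5.7,0],[2.4,7.6,0],[3,9.5,0]],"yaw":[0,0,0,0,0],"gripper":[0,0,0,0,0]}'
python3 w.py;python3 r.py -
```

```text
band 1 32 pix [235.5 182.5] rows 175 190 axis x,z [-62.   75.4]
band -1 31 pix [283.5 182.7] rows 175 190 axis x,z [-62.8  76. ]
band 1 32 pix [235.5 180.5] rows 173 188 axis x,z [-50.4  76.6]
band -1 30 pix [283.5 181. ] rows 173 188 axis x,z [-49.2  76. ]
time_s: 4.05
ee_pos: [0.5461, -0.0129, 0.087]
eef_rot: [-3.138, -0.0, 1.269]
force: [-0.9, -1.0, 0.3]
grip_width: 0.0936
t 4.05 press xyz [-81.4  -0.1  87. ] yaw [-3.138 -0.     1.269] F [-0.9 -1.   0.3] Fpress [-1.2  0.6] M [-0.06  0.1   0.03]
to start [-14.6 -46.3] dyaw -0.00207152311057901
band 1 31 pix [235.5 179.3] rows 172 187 axis x,z [-42.4  77.4]
band -1 28 pix [283.5 179.5] rows 172 186 axis x,z [-41.6  75.8]
```

Contact is steady at about 1 N with the axis about 39 mm ahead of the TCP and no skew. Next I push to the ramp foot, then up it.

```bash
python3 -m creep '{"translation":[[1.2,3.8,0],[2.4,7.6,0],[3.6,11.4,0],[4.8,15.2,0],[6,19,0]],"yaw":[0,0,0,0,0],"gripper":[0,0,0,0,0]}'
python3 w.py;python3 r.py -
python3 -m creep '{"translation":[[1,3.3,0],[2.1,6.7,0],[3.1,10,0],[4.2,13.4,0],[5.1,16.2,0.2]],"yaw":[0,0,0,0,0],"gripper":[0,0,0,0,0]}'
python3 w.py;python3 r.py -
python3 -m creep '{"translation":[[0.9,2.9,0.5],[1.8,5.7,1.1],[2.7,8.6,1.7],[3.6,11.5,2.3],[4.5,14.3,2.9]],"yaw":[0,0,0,0,0],"gripper":[0,0,0,0,0]}'
python3 w.py;python3 r.py -
```

```text
time_s: 4.52
ee_pos: [0.5523, 0.0069, 0.087]
eef_rot: [-3.138, -0.0, 1.27]
force: [-0.3, 0.3, 0.1]
grip_width: 0.0939
t 4.52 press xyz [-60.7  -0.1  87. ] yaw [-3.138 -0.     1.27 ] F [-0.3  0.3  0.1] Fpress [0.2 0.4] M [-0.19  0.15 -0.06]
to start [-20.8 -66.1] dyaw -0.0024524352846373443
band 1 29 pix [235.5 176.8] rows 170 184 axis x,z [-20.   78.8]
band -1 28 pix [282.5 176.5] rows 170 183 axis x,z [-20.1  77.2]
time_s: 4.98
ee_pos: [0.5577, 0.024, 0.0872]
eef_rot: [-3.138, -0.0, 1.27]
force: [0.1, -0.5, -0.9]
grip_width: 0.094
t 4.98 press xyz [-42.8  -0.1  87.2] yaw [-3.138 -0.     1.27 ] F [ 0.1 -0.5 -0.9] Fpress [-0.5 -0.3] M [-0.08  0.08  0.02]
to start [-26.1 -83.2] dyaw -0.0027457070070164846
band 1 30 pix [235.5 174. ] rows 167 181 axis x,z [-4.6 76.1]
band -1 28 pix [282.5 174.5] rows 167 181 axis x,z [-3.4 78. ]
time_s: 5.45
ee_pos: [0.5624, 0.0385, 0.0904]
eef_rot: [-3.138, 0.0, 1.27]
force: [-2.6, -4.6, 3.6]
grip_width: 0.0937
t 5.45 press xyz [-27.5  -0.3  90.4] yaw [-3.138  0.     1.27 ] F [-2.6 -4.6  3.6] Fpress [-5.2  1.2] M [-0.97  0.38  0.05]
to start [-30.9 -97.7] dyaw -0.0029411339162315198
band 1 31 pix [235.5 171.7] rows 164 179 axis x,z [10.9 79.8]
band -1 22 pix [282.  171.4] rows 165 179 axis x,z [13.7 80.8]
```

```bash
python3 -m creep '{"translation":[[0.9,2.9,0.5],[1.8,5.7,1.1],[2.7,8.6,1.7],[3.6,11.5,2.3],[4.5,14.3,2.9]],"yaw":[0,0,0,0,0],"gripper":[0,0,0,0,0]}'
python3 w.py;python3 r.py -
python3 -m creep '{"translation":[[0.9,2.9,0.5],[1.8,5.7,1.1],[2.7,8.6,1.7],[3.6,11.5,2.3],[4.5,14.3,2.9]],"yaw":[0,0,0,0,0],"gripper":[0,0,0,0,0]}'
python3 w.py;python3 r.py pics/s2.png
```

```text
time_s: 5.92
ee_pos: [0.5671, 0.0532, 0.0936]
eef_rot: [-3.139, -0.0, 1.27]
force: [-1.6, -4.7, 2.8]
grip_width: 0.0942
t 5.92 press xyz [-12.   -0.4  93.6] yaw [-3.139 -0.     1.27 ] F [-1.6 -4.7  2.8] Fpress [-5.   0.1] M [-1.    0.38  0.03]
to start [ -35.6 -112.5] dyaw -0.0028175444361464574
band 1 31 pix [235.5 169.3] rows 162 177 axis x,z [27.2 83.6]
band -1 31 pix [281.5 168.7] rows 161 176 axis x,z [28.4 82.8]
time_s: 6.38
ee_pos: [0.5719, 0.0679, 0.0967]
eef_rot: [-3.139, -0.0, 1.27]
force: [-1.1, -4.4, 1.2]
grip_width: 0.0937
t 6.38 press xyz [ 3.4 -0.5 96.7] yaw [-3.139 -0.     1.27 ] F [-1.1 -4.4  1.2] Fpress [-4.6 -0.3] M [-0.99  0.38 -0.  ]
to start [ -40.3 -127.2] dyaw -0.002864892943583941
band 1 32 pix [235.5 166.5] rows 159 174 axis x,z [42.3 85.2]
band -1 31 pix [281.5 166.7] rows 159 174 axis x,z [43.2 85.8]
```

View pics/s2.png

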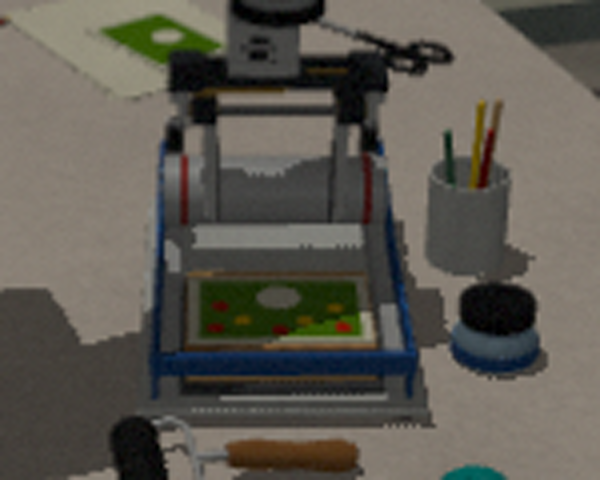

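The cylinder is square on the ramp with both fingers behind it, at crop (210,190) and (340,190). I continue to just short of the crest.

```bash
python3 -m creep '{"translation":[[0.9,2.9,0.5],[1.8,5.7,1.1],[2.7,8.6,1.7],[3.6,11.5,2.3],[4.5,14.3,2.9]],"yaw":[0,0,0,0,0],"gripper":[0,0,0,0,0]}'
python3 w.py;python3 r.py -
python3 -m creep '{"translation":[[0.8,2.4,0.5],[1.5,4.8,1],[2.2,7.1,1.4],[3,9.5,1.9],[3.7,11.9,2.4]],"yaw":[0,0,0,0,0],"gripper":[0,0,0,0,0]}'
python3 w.py;python3 r.py -
```

```text
time_s: 6.85
ee_pos: [0.5765, 0.0826, 0.0997]
eef_rot: [-3.139, -0.0, 1.27]
force: [-2.0, -4.8, 2.9]
grip_width: 0.0937
t 6.85 press xyz [18.9 -0.5 99.7] yaw [-3.139 -0.     1.27 ] F [-2.  -4.8  2.9] Fpress [-5.2  0.5] M [-0.98  0.34  0.  ]
to start [ -45.  -141.9] dyaw -0.0029090095758570467
band 1 34 pix [235.5 164. ] rows 156 172 axis x,z [59.4 87.4]
band -1 28 pix [281.1 164. ] rows 156 172 axis x,z [57.5 86.7]
time_s: 7.32
ee_pos: [0.5804, 0.095, 0.1023]
eef_rot: [-3.139, -0.001, 1.27]
force: [-1.5, -4.3, 2.8]
grip_width: 0.0939
t 7.32 press xyz [ 31.8  -0.6 102.3] yaw [-3.139e+00 -1.000e-03  1.270e+00] F [-1.5 -4.3  2.8] Fpress [-4.6  0.1] M [-0.96  0.35  0.  ]
to start [ -48.9 -154.3] dyaw -0.00289511530194253
band 1 33 pix [235.5 161.8] rows 154 170 axis x,z [70.2 90.5]
band -1 29 pix [280.6 162.2] rows 154 170 axis x,z [71.1 89.8]
```

```bash
python3 -m creep '{"translation":[[0.5,1.6,0.3],[1,3.2,0.6],[1.5,4.8,0.9],[2,6.4,1.2],[2.5,8,1.5]],"yaw":[0,0,0,0,0],"gripper":[0,0,0,0,0]}'
python3 w.py;python3 r.py -
python3 -m creep '{"translation":[[0.4,1.2,0.1],[0.8,2.4,0.2],[1.1,3.6,0.2],[1.5,4.8,0.2],[1.9,6,0.2]],"yaw":[0,0,0,0,0],"gripper":[0,0,0,0,0]}'
python3 w.py;python3 r.py -
```

```text
time_s: 7.78
ee_pos: [0.583, 0.1034, 0.1038]
eef_rot: [-3.139, -0.001, 1.27]
force: [-1.1, -3.8, 2.7]
grip_width: 0.0938
t 7.78 press xyz [ 40.7  -0.5 103.8] yaw [-3.139e+00 -1.000e-03  1.270e+00] F [-1.1 -3.8  2.7] Fpress [-4.  -0.1] M [-0.92  0.28 -0.  ]
to start [ -51.5 -162.7] dyaw -0.003018543972436616
band 1 33 pix [235.5 160.2] rows 152 168 axis x,z [78.6 93. ]
band -1 34 pix [280.5 160. ] rows 152 168 axis x,z [79.7 93.8]
time_s: 8.25
ee_pos: [0.585, 0.1102, 0.104]
eef_rot: [-3.139, -0.002, 1.271]
force: [-0.6, -0.7, -0.3]
grip_width: 0.0939
t 8.25 press xyz [ 47.8  -0.4 104. ] yaw [-3.139e+00 -2.000e-03  1.271e+00] F [-0.6 -0.7 -0.3] Fpress [-0.9  0.3] M [-0.06  0.11 -0.02]
to start [ -53.5 -169.5] dyaw -0.0031944096334208805
band 1 32 pix [235.5 159.5] rows 152 167 axis x,z [87.8 92.9]
band -1 33 pix [280.5 158.8] rows 151 167 axis x,z [88.1 92.7]
```

```bash
python3 -m creep '{"translation":[[0.5,1.5,0],[0.9,3,-0.2],[1.4,4.5,-0.5],[1.8,6,-0.8],[2.3,7.5,-1.1]],"yaw":[0,0,0,0,0],"gripper":[0,0,0,0,0]}'
python3 w.py;python3 r.py -
python3 -m creep '{"translation":[[0.5,1.5,-0.3],[0.9,3,-0.6],[1.4,4.5,-1],[1.8,6,-1.3],[2.3,7.5,-1.6]],"yaw":[0,0,0,0,0],"gripper":[0,0,0,0,0]}'
python3 w.py;python3 r.py -
```

```text
time_s: 8.72
ee_pos: [0.5874, 0.1181, 0.1028]
eef_rot: [-3.139, -0.002, 1.271]
force: [-0.2, 0.4, -0.4]
grip_width: 0.094
t 8.72 press xyz [ 55.9  -0.3 102.8] yaw [-3.139e+00 -2.000e-03  1.271e+00] F [-0.2  0.4 -0.4] Fpress [0.3 0.3] M [-0.11  0.01  0.04]
to start [ -55.9 -177.4] dyaw -0.0033954070702852945
band 1 31 pix [235.5 157.7] rows 150 165 axis x,z [106.8  89.9]
band -1 19 pix [279.8 157.2] rows 150 165 axis x,z [105.5  89.7]
time_s: 9.18
ee_pos: [0.5898, 0.1259, 0.1011]
eef_rot: [-3.139, -0.002, 1.271]
force: [-0.8, 0.5, -0.0]
grip_width: 0.0939
t 9.18 press xyz [ 64.2  -0.2 101.1] yaw [-3.139e+00 -2.000e-03  1.271e+00] F [-0.8  0.5 -0. ] Fpress [0.3 0.9] M [-0.11  0.04  0.  ]
to start [ -58.2 -185.2] dyaw -0.003539966328782951
band 1 31 pix [235.5 157.7] rows 150 165 axis x,z [106.5  88.4]
band -1 20 pix [279.8 157.5] rows 150 165 axis x,z [104.4  89.9]
```

The cylinder has settled at press x ≈ 106, z ≈ 89. I back off, lift and move clear.

```bash
python3 -m creep '{"translation":[[-1.5,-5,0],[-4,-13,0],[-7,-22,0],[-8,-26,8],[-8,-26,25]],"yaw":[0,0,0,0,0],"gripper":[0,0,0,0,0]}'
python3 -m creep '{"translation":[[0,0,30],[0,0,60],[0,0,85],[0,0,95],[0,0,95]],"yaw":[0,0,0,0,0],"gripper":[0,0,0,0,0]}'
python3 -m creep '{"translation":[[-30,15,0],[-60,30,0],[-90,50,0],[-120,80,0],[-145,110,0]],"yaw":[0,0,0,0,0],"gripper":[0,0,0,0,0]}'
python3 -m creep '{"translation":[[-20,30,0],[-40,60,0],[-60,90,0],[-70,110,0],[-70,110,0]],"yaw":[0,0,0,0,0],"gripper":[0,0,0,0,0]}'
python3 w.py; python3 r.py -; python3 - <<'E'
from r import *
from station import ctrl
c=ctrl.camera("top");meas(c);s=ctrl.camera("side")
cv2.imwrite("pics/end.png",np.hstack([cv2.resize(c["pixels"][100:270,160:335,::-1],(400,388)),cv2.resize(s["pixels"][120:265,190:340,::-1],(400,388))]))
E
```

```text
time_s: 9.65
ee_pos: [0.5806, 0.0986, 0.1251]
eef_rot: [-3.136, -0.0, 1.27]
force: [-0.2, 0.5, -1.3]
grip_width: 0.0938
time_s: 10.07
ee_pos: [0.5813, 0.0982, 0.2229]
eef_rot: [-3.14, -0.002, 1.269]
force: [-0.1, -0.5, 0.2]
grip_width: 0.0944
time_s: 10.48
ee_pos: [0.4341, 0.2081, 0.2214]
eef_rot: [-3.139, -0.001, 1.268]
force: [1.1, 0.2, 1.2]
grip_width: 0.0944
time_s: 10.9
ee_pos: [0.3618, 0.3203, 0.2198]
eef_rot: [-3.137, 0.001, 1.271]
force: [-0.5, -0.8, 0.2]
grip_width: 0.0939
t 10.90 press xyz [181.5 275.4 219.8] yaw [-3.137e+00  1.000e-03  1.271e+00] F [-0.5 -0.8  0.2] Fpress [-0.9  0.2] M [-0.17  0.07 -0.04]
to start [ 169.7 -379.6] dyaw -0.0035829520085679523
band 1 32 pix [235.5 158. ] rows 150 166 axis x,z [106.6  89.2]
band -1 18 pix [279.8 157.2] rows 150 165 axis x,z [106.5  90.2]
band 1 44 pix [188.9 194. ] rows 191 198 axis x,z [107.1  88.9]
band -1 40 pix [203.8 144.8] rows 142 149 axis x,z [106.8  89.7]
```

View pics/end.png

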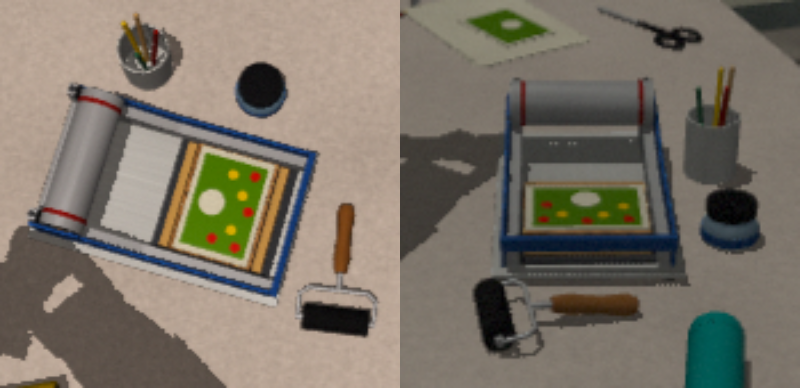

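Both views show the cylinder parked square against the stops. The card is fully exposed, and the jar, pot and brayer are where they started. Handing in.

```bash
python3 -c "
from station import ctrl
print(ctrl.hand_in())"
```

```text
the job is handed in; nothing more can be done
None
```

The cylinder is parked against the two end stops and I have handed the job in. I pushed it with two spread fingertips behind it along the level rails, up the ramp and over the crest. Contact force on the level and the ramp stayed at about 5 N or less. The hand then backed off, lifted and moved clear, with the robot's clock at about 11 s.

- **Parked position:** the final top and side views put the axis at press x ≈ 106.5–107 mm and z ≈ 89–90 mm, against a target of 106 and 88.6. Both ends agree to within 0.3 mm in x, so it is square.
- **Surroundings:** the card is fully exposed, and the jar, pot and brayer look unmoved by eye in the final pictures. I did not measure their positions.
- **Last few millimetres:** just past the crest, from about x = 88 mm, the cylinder rolled the last 18 mm or so into the dip by its own weight. It got slightly ahead of the fingers there, and they followed it.

No check failed or disagreed by more than about 2 mm of camera noise.

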